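# Pile the drying-rack feet, turn about

### The arm

A 6-joint arm with a two-finger parallel gripper is mounted at the origin on the work surface. World frame = base frame: x ahead of the robot, y to its left, z up, the work surface at z = 0. Lengths are in mm, angles in rad, forces in N, time in s.
With the tool pointing down it reaches from about 275 to 825 mm from the base axis. Payload 5.2 kg.
Tool frame: the origin (TCP) lies between the finger pads; the fingertips stand 11 mm ahead of it and the grasp point (between the pads) lies 8 mm behind it (robot.nose_length is the z of the fingertips in the tool frame, in mm); z points along the fingers, y is the line along which they close (so a half turn about z gives the same grasp; the last joint's range is limited). The gripper opens to 93 mm and grips with 3 to 60 N. Pads are 15 mm wide; open, the fingers measure 128 mm over their backs; the gripper's body (75 mm by 188 mm) begins 65 mm behind the grasp point.
Start: joints at [-1.315, 0.259, 1.535, -0, 1.348, -0.203], TCP at [243.6, -493.117, 229.653] pointing down, gripper open.
Joint ranges: [-3.14, 3.14], [-0.91, 2.08], [0.19, 2.58], [-1.22, 4.36], [0.22, 2.71], [-3.12, 3.12]. Speed limits (rad/s): [2.57, 2.57, 3.14, 3.14, 3.14, 3.14].

### API

Orientations are given as a rotation vector (axis times angle).
In Python, from cell import robot gives the robot as it stands.
- The arm moves only by the tool play_rows, never from a script. Its argument "motion" is a list of rows, each an object with "travel": the shift along the tool's x, y, z in units of 40 mm (1.0 is 40 mm), a list of three; "spin": the turn about the tool's z in units of 6 degrees (1.0 is 6 degrees). In form: [{"travel": [dx, dy, dz], "spin": spin}, ...]. A call has 1 to 8 rows; each row is the pose to reach, as a shift and turn from the pose commanded when the call began, along the tool's axes at that moment; what a row does not reach only later rows make up. A row lasts 1/12 s, in which the tool goes at most 41.7 mm and 7.16 degrees, less where a joint would pass 70% of its speed; a pose out of reach is approached as far as the arm can. A call with a gripper value outside its range is refused whole. "gripper" is the finger opening in mm, from 0 to 93, set as the call begins (left out, the last holds). The fingers move at their own pace and stop on an object; "force" is the grip in N (left out, the last holds). Time passes only in rows, so rows that repeat a pose let the fingers close. It gives the time, the measured TCP pose, the force, the opening and the grip force at its end, in the units of the state.
- robot.state(): the state, without advancing time (a new reading comes with each control period).
- robot.grab_frame(name): name is "side" or "top" or "wrist"; returns (picture, depth): 384x512x3 uint8, blue, green, red; 384x512 float32, mm along the optical axis (not along the pixel's ray), 0 where there is no reading.
- robot.get_calibration(name): a dict with "fov_y" (degrees; the focal length in pixels is half the picture's height over the tangent of half this angle, whatever the lens; pixels are square), "cx", "cy" (the principal point, pixels), "distortion" ([k1, k2, p1, p2, k3] as OpenCV has them; the pictures are not rectified), "world_from_camera" (4x4, takes a point from camera to world coordinates). Camera axes: x right, y up, looking along -z (the intrinsics and any distortion apply to the point x, -y, -z); pixel columns grow to the right and rows downward; lengths in mm; the calibration is good to about 2 mm. A picture is of the moment at which its call begins: read the wrist's pose just before it. get_calibration takes no time and is no camera call; for the wrist camera it gives the pose at the moment of the call.
- robot.sign_off(): hands the job in; it is judged then, once.
The state is a dict: "time_s": time; "joints": joint angles; "joint_velocities": joint speeds; "joint_efforts": joint torques, N m; "eef_pos": TCP position; "tool_rot": TCP orientation; "force": force on the tool from outside, world axes, zero at the start; "wrist_torque": the same for the moment, N m; "finger_gap": opening from 0.0 (shut) to 1.0 (fully open); "grasp_force": force on a finger pad.
Only numpy, scipy, OpenCV 4.12 (cv2) and the standard library are available. Lean on these libraries where they do the work, as an engineer would, in place of code of your own. Each camera call takes 0.05 s, during which the arm holds its last target. There are 200 camera calls.

### The job

Pile the two loose L-shaped wooden rack feet on the one that lies on the round grey felt mat, which stays where it is, each base down and turned end for end from the one below: its plain end sits on the flat just clear of the upstand below (a finger's width, about 15 mm) and its own upstand is at the other end, so the pile of three lies level and in line. Either loose foot may go first; do not knock over the glass jar, and leave the T-shaped foot and the plain spacer out of it.

Things in the scene. Friction and masses are not known exactly. Their poses are not given: they have to be found in the camera images.
- foot_a: Bottom foot: bare-wood L, loose, base down on a fixed round grey felt mat (190 mm across, 6 mm thick). Flat base 140 x 52 x 18 mm, with a 20 mm thick, full-width upstand across one end, 36 mm tall from the underside. Origin: centre of the base's underside; x along the base towards the upstand (which fills x 50 to 70 mm; plain end at x -70), z up.
- foot_b: Loose foot, same shape, size and axes as foot_a, about 0.1 kg, base down on the bare bench; grip across its 52 mm width near the middle. Piled with a 15 mm gap to the upstand, a foot points opposite to the one below, its origin at x -35, z +18 mm in that one's frame; so the top foot is straight over foot_a and also rests on foot_a's upstand.
- foot_c: The other loose foot, same as foot_b, on the bare bench. Not to be used: a T-shaped foot (same base, upstand across the middle) and a plain spacer (same base, no upstand), both lying farther from the robot.
- jar: Empty open glass jar, loose, 68 mm across, 72 mm tall, upright on the bench on the robot's side of the feet; a dark jar lid 74 mm across lies there too. Origin: centre of its underside, z up.
Things that resemble listed ones, but are neither listed nor needed, are in the scene too. Leave any blue or green look-alike of the foot_b alone.

How it is judged:
By the outcome, as a careful person would: the job done as asked, in the order asked, and still so for the second after the job is handed in, with the robot touching nothing.
It also fails if it takes over 58 s, if anything falls off the work surface, if the arm or the gripper's body presses on something with over 40 N, if the wrist force passes 120 N, or if a joint passes its speed limit or range.

## Working session

There is one attempt and no reset: what is moved stays moved. The work goes in short steps, Python scripts to look and compute and a tool call to move; the robot and the scene stay as the last step left them, time stands still between calls to the robot, and variables do not carry over. Pictures are saved under pics/ and viewed, at most 10 in all, crops included, and the job is handed in when it is done.

Besides the shell and the picture viewer there is one more tool, called as name(argument=value, ...), one argument or row to a line, values as JSON. play_rows: Moves the arm, as the interface text tells. Its arguments: {"type":"object","properties":{"motion":{"type":"array","items":{"type":"object","properties":{"travel":{"type":"array","items":{"type":"number"}},"spin":{"type":"number"}}}},"gripper":{"type":"number"},"force":{"type":"number"}},"required":["motion"]}

```bash
mkdir -p pics; cat > h.py <<'E'
from cell import robot
import numpy as np, cv2
def grab(n):
    c=robot.get_calibration(n); im,d=robot.grab_frame(n); return im,d,c
def cloud(d,c):
    h,w=d.shape; f=h/2/np.tan(np.radians(c["fov_y"])/2)
    K=np.array([[f,0,c["cx"]],[0,f,c["cy"]],[0,0,1.]])
    u,v=np.meshgrid(np.arange(w),np.arange(h))
    p=np.stack([u,v],-1).reshape(-1,1,2).astype(np.float64)
    q=cv2.undistortPoints(p,K,np.array(c["distortion"],float)).reshape(h,w,2)
    P=np.stack([q[...,0]*d,-q[...,1]*d,-d,np.ones_like(d)],-1)
    W=P@np.array(c["world_from_camera"]).T
    W=W[...,:3]; W[d<=0]=np.nan
    return W
E
python3 - <<'E'
from h import *
for n in("top","side"):
    im,d,c=grab(n); W=cloud(d,c); np.savez(n,im=im,d=d,W=W)
    cv2.imwrite(f"pics/{n}.png",cv2.resize(im,(800,600)))
    print(n,np.round(c["world_from_camera"],2).tolist(),c["fov_y"])
E
```

```text
top [[-0.01, 0.99, -0.12, 443.49], [-1.0, -0.01, -0.01, -8.08], [-0.01, 0.12, 0.99, 874.09], [0.0, 0.0, 0.0, 1.0]] 56.647684579826574
side [[-0.96, 0.2, -0.21, 285.87], [-0.29, -0.63, 0.72, 864.84], [0.02, 0.75, 0.66, 840.58], [0.0, 0.0, 0.0, 1.0]] 43.14636148044673
```

View pics/top.png

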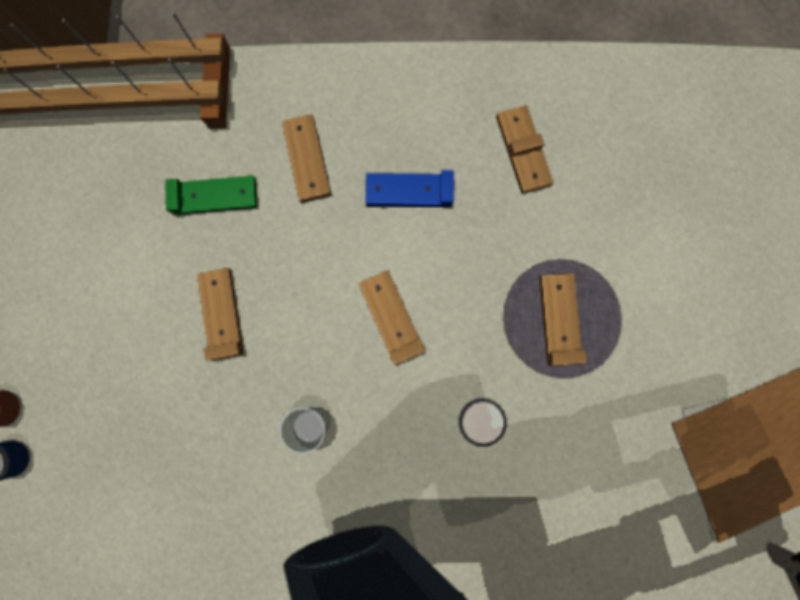

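View pics/side.png

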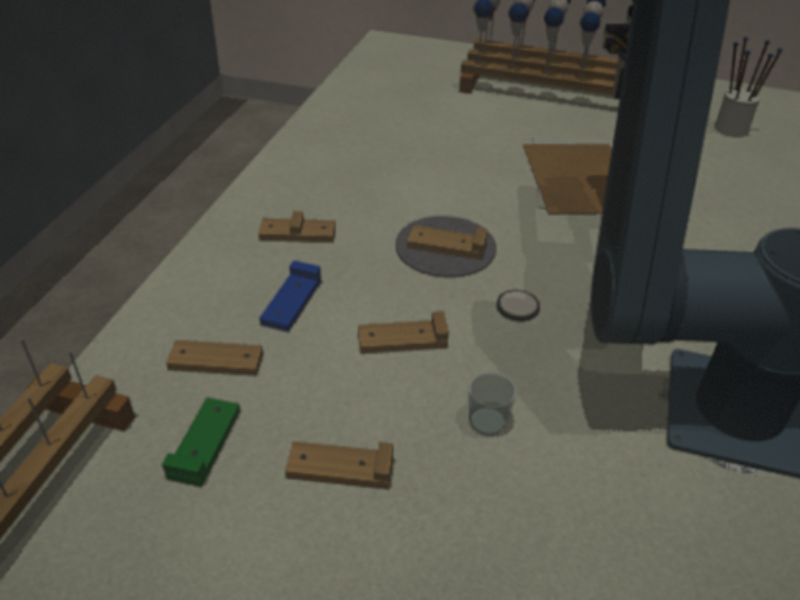

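Top view (800x600): candidate feet are wooden L's at (392,318), (220,313) and one on the mat at (562,318). Look-alikes are the blue L (410,190), green L (210,195), T (525,148), spacer (307,158). The jar is at (305,428) and the lid at (482,422). I choose the two bare-wood L's as loose feet; all upstands are on the robot's side.

```bash
cat >> h.py <<'E'
def foot(W,im,cen,zlo,R=105,wood=True):
    """pose of an L foot whose underside is at zlo: centre xy, heading (deg, to upstand)"""
    b,g,r=[im[...,i].astype(int) for i in range(3)]
    m=(np.hypot(W[...,0]-cen[0],W[...,1]-cen[1])<R)&(r-b>30)&(W[...,2]>zlo+10)&(W[...,2]<zlo+42)
    n,l,s,_=cv2.connectedComponentsWithStats(m.astype(np.uint8))
    k=1+np.argmax(s[1:,4]); m=l==k
    P=W[m]; (cx,cy),wh,a=cv2.minAreaRect(P[:,:2].astype(np.float32))
    box=np.array([cx,cy]); U=P[P[:,2]>zlo+28][:,:2]; B=P[P[:,2]<zlo+24]
    a=np.radians(a)+ (np.pi/2 if wh[1]>wh[0] else 0)
    ax=np.array([np.cos(a),np.sin(a)]); 
    if (U.mean(0)-box)@ax<0: ax=-ax
    return dict(c=box.round(1),L=np.round(sorted(wh),1),head=round(float(np.degrees(np.arctan2(ax[1],ax[0]))),2),zb=round(float(np.median(B[:,2])),1),zu=round(float(np.median(P[P[:,2]>zlo+28][:,2])),1),n=len(P),up=((U.mean(0)-box)@ax).round(1))
E
python3 - <<'E'
from h import *
for n in ("top","side"):
    f=np.load(n+".npz");W=f["W"];im=f["im"]
    if n=="top":
        C=[]
        for k,(u,v) in dict(a=(562,318),mid=(392,318),left=(220,313),jar=(308,425),lid=(482,422)).items():
            p=W[int(v*.64),int(u*.64)]; C.append((k,p)); print(k,p.round())
    for k,p in C[:3]: print(n,k,foot(W,im,p[:2],6 if k=="a" else 0))
    # jar extents
    j=C[3][1]; m=(np.hypot(W[...,0]-j[0],W[...,1]-j[1])<70)&(W[...,2]>10); 
    if m.sum(): print("jar",m.sum(),W[m].min(0).round(),W[m].max(0).round())
print(robot.state()["tool_rot"],robot.nose_length)
t=np.load("top.npz")["im"]; s=np.load("side.npz")["im"]
cv2.imwrite("pics/crop.png",np.hstack([cv2.resize(t[160:300,110:290],(400,311)),cv2.resize(s[190:330,170:350],(400,311))]))
E
```

```text
a [ 518. -257.   23.]
mid [522.   5.  18.]
left [532. 275.  15.]
jar [357. 135.   5.]
lid [ 360. -132.    8.]
top a {'c': array([ 517. , -258.6]), 'L': array([ 53.2, 138.7]), 'head': -177.01, 'zb': 22.4, 'zu': 40.4, 'n': 1242, 'up': np.float64(60.5)}
top mid {'c': array([522.9,   4.3]), 'L': array([ 52. , 139.8]), 'head': -156.63, 'zb': 16.2, 'zu': 34.3, 'n': 1227, 'up': np.float64(59.8)}
top left {'c': array([531. , 275.4]), 'L': array([ 51.8, 141. ]), 'head': -169.64, 'zb': 16.2, 'zu': 33.9, 'n': 1170, 'up': np.float64(60.5)}
jar 460 [324.  99.  10.] [390. 167.  74.]
side a {'c': array([ 516.4, -255.2]), 'L': array([ 56. , 139.3]), 'head': -177.18, 'zb': 21.9, 'zu': 40.2, 'n': 492, 'up': np.float64(60.2)}
side mid {'c': array([532.2,  11.7]), 'L': array([ 57.9, 119.6]), 'head': 23.94, 'zb': 16.2, 'zu': nan, 'n': 660, 'up': np.float64(nan)}
side left {'c': array([531. , 278.1]), 'L': array([ 53.2, 139.7]), 'head': -169.03, 'zb': 17.6, 'zu': 35.7, 'n': 1277, 'up': np.float64(60.0)}
jar 973 [323. 100.  10.] [390. 170.  76.]
[-3.05769250e+00 -7.14036699e-01  1.20159666e-04] 11.0h.py:25: RuntimeWarning: Mean of empty slice.
  if (U.mean(0)-box)@ax<0: ax=-ax
  ret = um.true_divide(
  return _methods._mean(a, axis=axis, dtype=dtype,
  ret = ret.dtype.type(ret / rcount)
h.py:26: RuntimeWarning: Mean of empty slice.
  return dict(c=box.round(1),L=np.round(sorted(wh),1),head=round(float(np.degrees(np.arctan2(ax[1],ax[0]))),2),zb=round(float(np.median(B[:,2])),1),zu=round(float(np.median(P[P[:,2]>zlo+28][:,2])),1),n=len(P),up=((U.mean(0)-box)@ax).round(1))
```

View pics/crop.png

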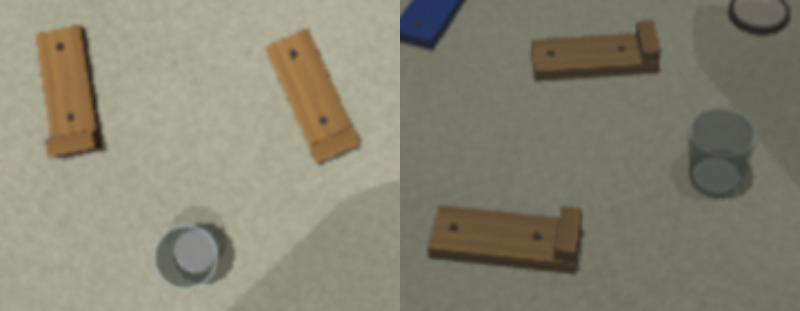

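The crop confirms two bare-wood L feet (left and middle), with the jar clear of both. I'll start with the middle one.

```bash
cat >> h.py <<'E'
from scipy.spatial.transform import Rotation as Ro
def go(x,y,z,th):
    s=robot.state(); R=Ro.from_rotvec(s["tool_rot"]).as_matrix()
    t=R.T@(np.array([x,y,z])-s["eef_pos"])/40
    cur=np.degrees(np.arctan2(R[1,0],R[0,0])); sp=(cur-th)/6
    print("t",round(s["time_s"],2),"pos",np.round(s["eef_pos"],1),"th",cur.round(2),"q6",round(np.degrees(s["joints"][5]),1),"travel",t.round(3),"spin",round(sp,3),"F",np.round(s["force"],1),"gap",round(s["finger_gap"]*93,1))
E
python3 -c "
from h import *
go(518.3,2.3,110,23.4)"
```

```text
t 0.1 pos [ 243.5 -492.7  228.9] th 26.29 q6 -11.6 travel [11.64  -8.046  2.989] spin 0.481 F [-0.3  0.5 -0.5] gap 93.2
```

play_rows(
  motion=[
    {"travel":[11.64,-8.05,2.0],"spin":0.48},
    {"travel":[11.64,-8.05,2.0],"spin":0.48},
    {"travel":[11.64,-8.05,2.0],"spin":0.48},
    {"travel":[11.64,-8.05,2.0],"spin":0.48},
    {"travel":[11.64,-8.05,2.0],"spin":0.48},
    {"travel":[11.64,-8.05,2.0],"spin":0.48},
    {"travel":[11.64,-8.05,2.0],"spin":0.48},
    {"travel":[11.64,-8.05,2.0],"spin":0.48},
  ],
  gripper=93,
  force=25,
)

```text
time_s: 0.77
eef_pos: [404.2, -202.6, 182.6]
tool_rot: [-3.076, -0.637, 0.0]
force: [1.6, -0.7, 0.3]
finger_gap: 1.001
grasp_force: 0.0
```

```bash
python3 -c "
from h import *
go(518.3,2.3,110,23.4)"
```

```text
t 0.77 pos [ 404.2 -202.6  182.6] th 23.38 q6 25.8 travel [ 4.652 -3.568  1.816] spin -0.003 F [ 1.6 -0.7  0.3] gap 93.1
```

play_rows(
  motion=[
    {"travel":[4.5,-3.4,1.8],"spin":0},
    {"travel":[4.5,-3.4,1.8],"spin":0},
    {"travel":[4.5,-3.4,1.8],"spin":0},
    {"travel":[4.5,-3.4,1.8],"spin":0},
    {"travel":[4.5,-3.4,1.8],"spin":0},
    {"travel":[4.5,-3.4,1.8],"spin":0},
    {"travel":[4.5,-3.4,1.8],"spin":0},
    {"travel":[4.5,-3.4,1.8],"spin":0},
  ],
)

```text
time_s: 1.43
eef_pos: [514.5, -6.9, 110.0]
tool_rot: [-3.074, -0.643, 0.004]
force: [-0.3, -0.3, 0.5]
finger_gap: 1.001
grasp_force: 0.0
```

```bash
python3 -c "
from h import *
im,d,c=grab('wrist');W=cloud(d,c)
cv2.imwrite('pics/w1.png',im)
print(np.nanmin(W[...,2]),(d>0).mean())
try: print(foot(W,im,(522.9,4.3),0))
except Exception as e: print(e)
go(518.3,2.3,14,23.4)"
```

```text
-3.0457080137708203 0.9961649576822916
{'c': array([531.1,   9.3]), 'L': array([ 52.2, 121. ]), 'head': 23.61, 'zb': 18.0, 'zu': nan, 'n': 8582, 'up': np.float64(nan)}
t 1.48 pos [514.5  -8.  110.6] th 23.51 q6 53.2 travel [ 0.192 -0.197  2.414] spin 0.019 F [-0.1 -0.3  0.4] gap 92.8h.py:25: RuntimeWarning: Mean of empty slice.
  if (U.mean(0)-box)@ax<0: ax=-ax
  ret = um.true_divide(
  return _methods._mean(a, axis=axis, dtype=dtype,
  ret = ret.dtype.type(ret / rcount)
h.py:26: RuntimeWarning: Mean of empty slice.
  return dict(c=box.round(1),L=np.round(sorted(wh),1),head=round(float(np.degrees(np.arctan2(ax[1],ax[0]))),2),zb=round(float(np.median(B[:,2])),1),zu=round(float(np.median(P[P[:,2]>zlo+28][:,2])),1),n=len(P),up=((U.mean(0)-box)@ax).round(1))
```

View pics/w1.png

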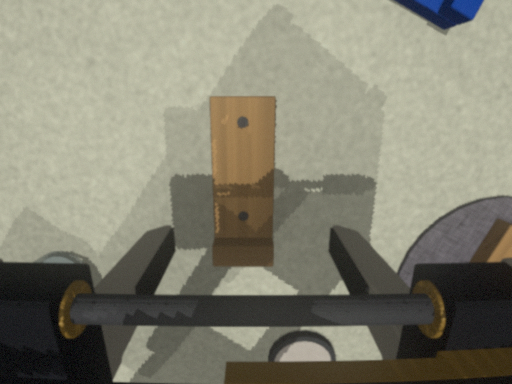

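The wrist view shows the foot with upstand toward the robot (cols 210–275, rows 97–265), and it agrees with the top view within 1.5 mm. Next I descend and grip.

```bash
python3 -c "
from h import *
go(517.3,3.3,14,23.5)"
```

```text
t 1.48 pos [514.5  -8.  110.6] th 23.51 q6 53.2 travel [ 0.179 -0.23   2.414] spin 0.002 F [-0.1 -0.3  0.4] gap 92.8
```

play_rows(
  motion=[
    {"travel":[0.18,-0.22,0.8],"spin":0},
    {"travel":[0.18,-0.22,1.6],"spin":0},
    {"travel":[0.18,-0.22,2.0],"spin":0},
    {"travel":[0.18,-0.22,2.3],"spin":0},
    {"travel":[0.18,-0.22,2.41],"spin":0},
    {"travel":[0.18,-0.22,2.41],"spin":0},
  ],
)

```text
time_s: 1.98
eef_pos: [517.2, 1.4, 14.1]
tool_rot: [-3.076, -0.634, 0.003]
force: [0.4, 0.5, 0.8]
finger_gap: 1.0
grasp_force: 0.0
```

```bash
python3 -c "
from h import *
go(517.3,3.3,14,23.5)"
```

```text
t 1.98 pos [517.2   1.4  14.1] th 23.3 q6 54.5 travel [ 0.02  -0.042  0.003] spin -0.034 F [0.4 0.5 0.8] gap 93.0
```

play_rows(
  motion=[
    {"travel":[0.02,-0.04,0],"spin":0},
    {"travel":[0.02,-0.04,0],"spin":0},
    {"travel":[0.02,-0.04,0],"spin":0},
    {"travel":[0.02,-0.04,0],"spin":0},
    {"travel":[0.02,-0.04,0],"spin":0},
    {"travel":[0.02,-0.04,0],"spin":0},
  ],
  gripper=40,
  force=25,
)

```text
time_s: 2.48
eef_pos: [518.5, 4.5, 15.0]
tool_rot: [3.076, 0.637, 0.001]
force: [0.2, 0.2, 0.3]
finger_gap: 0.62
grasp_force: 0.0
```

```bash
python3 -c "
from h import *
go(517.3,3.3,14,23.5)"
```

```text
t 2.48 pos [518.5   4.5  15. ] th 23.42 q6 54.7 travel [-0.038  0.016  0.025] spin -0.014 F [0.2 0.2 0.3] gap 57.6
```

play_rows(
  motion=[
    {"travel":[0,0,0.02]},
    {"travel":[0,0,0.02]},
    {"travel":[0,0,0.02]},
    {"travel":[0,0,0.02]},
  ],
)

```text
validation failed for argument at $.mo...
```

```bash
python3 -c "
from h import *
go(517.3,3.3,130,23.5); print(robot.state()['grasp_force'])"
```

```text
t 2.48 pos [518.5   4.5  15. ] th 23.42 q6 54.7 travel [-0.037  0.017 -2.875] spin -0.014 F [0.2 0.2 0.3] gap 57.6
0.0
```

play_rows(
  motion=[
    {"travel":[0,0,0.02],"spin":0},
    {"travel":[0,0,0.02],"spin":0},
    {"travel":[0,0,0.02],"spin":0},
    {"travel":[0,0,0.02],"spin":0},
  ],
)

```text
time_s: 2.82
eef_pos: [518.5, 4.4, 14.3]
tool_rot: [3.076, 0.637, 0.001]
force: [-1.7, 0.1, 5.6]
finger_gap: 0.559
grasp_force: 25.0
```

```bash
python3 -c "
from h import *
go(517.3,3.3,130,23.5); print(robot.state()['grasp_force'])"
```

```text
t 2.82 pos [518.5   4.4  14.3] th 23.41 q6 54.7 travel [-0.037  0.015 -2.893] spin -0.014 F [-1.7  0.1  5.6] gap 51.9
25.001180469989777
```

Gripped (51.9 mm). Next I lift, then move to a spot just short of the mat to look at foot_a from near.

play_rows(
  motion=[
    {"travel":[0,0,-0.5],"spin":0},
    {"travel":[0,0,-1.2],"spin":0},
    {"travel":[0,0,-2.2],"spin":0},
    {"travel":[0,0,-3.2],"spin":0},
    {"travel":[0,0,-4.0],"spin":0},
    {"travel":[0,0,-4.0],"spin":0},
  ],
)

```text
time_s: 3.32
eef_pos: [522.1, 3.9, 180.6]
tool_rot: [3.071, 0.637, 0.018]
force: [1.0, -1.2, -0.3]
finger_gap: 0.558
grasp_force: 25.0
```

```bash
python3 -c "
from h import *
go(420,-258,175,3)"
```

```text
t 3.32 pos [522.1   3.9 180.6] th 23.43 q6 54.7 travel [-4.947  4.991  0.126] spin 3.405 F [ 1.  -1.2 -0.3] gap 51.9
```

play_rows(
  motion=[
    {"travel":[-4.9,5.0,0.1],"spin":3.4},
    {"travel":[-4.9,5.0,0.1],"spin":3.4},
    {"travel":[-4.9,5.0,0.1],"spin":3.4},
    {"travel":[-4.9,5.0,0.1],"spin":3.4},
    {"travel":[-4.9,5.0,0.1],"spin":3.4},
    {"travel":[-4.9,5.0,0.1],"spin":3.4},
    {"travel":[-4.9,5.0,0.1],"spin":3.4},
    {"travel":[-4.9,5.0,0.1],"spin":3.4},
  ],
)

```text
time_s: 3.98
eef_pos: [415.8, -261.9, 168.8]
tool_rot: [3.139, 0.075, -0.002]
force: [0.4, -0.6, -1.1]
finger_gap: 0.558
grasp_force: 25.0
```

```bash
python3 -W ignore -c "
from h import *
go(420,-258,175,3)
im,d,c=grab('wrist');W=cloud(d,c)
cv2.imwrite('pics/w2.png',im)
try: print(foot(W,im,(517,-257),6))
except Exception as e: print(e)
"
```

```text
t 3.98 pos [ 415.8 -261.9  168.8] th 2.72 q6 42.2 travel [ 0.11  -0.091 -0.155] spin -0.046 F [ 0.4 -0.6 -1.1] gap 51.9
{'c': array([ 532.7, -257.4]), 'L': array([52.4, 95.4]), 'head': 2.8, 'zb': 24.0, 'zu': nan, 'n': 6146, 'up': np.float64(nan)}
```

View pics/w2.png

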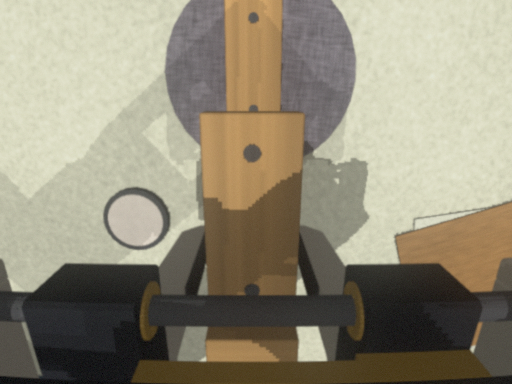

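The view shows held foot (cols 200–303, front edge row 112) with foot_a behind it on the mat (cols 226–281), cut by the frame. The foot_a line agrees with the top view. I'll check the held foot in the tool frame and plan the turn.

```bash
python3 -W ignore -c "
from h import *
s=robot.state(); R=Ro.from_rotvec(s['tool_rot']).as_matrix()
im,d,c=grab('wrist');W=cloud(d,c); T=(W-s['eef_pos'])@R
m=(abs(T[...,2])<14)&(T[...,0]>20)&(abs(T[...,1])<40)
m[:105]=0; P=T[m]; print(m.sum(),np.percentile(P,[0.5,50,99.5],axis=0).round(1))
r=cv2.minAreaRect(P[:,:2].astype(np.float32)); print(r, P[:,0].max())
go(550,-257,120,3)
"
```

```text
10728 [[ 20.3 -25.9  -5.2]
 [ 49.4  -0.5  -3.6]
 [ 74.1  25.4   8.2]]
((47.06000518798828, -0.26386260986328125), (52.32912826538086, 54.14470291137695), 89.93549346923828) 74.12585730318015
t 4.08 pos [ 416.9 -257.4  168.8] th 2.82 q6 42.4 travel [3.325 0.155 1.215] spin -0.03 F [ 0.5  0.4 -1. ] gap 51.5
```

play_rows(
  motion=[
    {"travel":[3.48,0.15,0.4],"spin":-1.15},
    {"travel":[3.48,0.15,0.4],"spin":-2.3},
    {"travel":[3.48,0.15,0.4],"spin":-3.45},
    {"travel":[3.48,0.15,0.4],"spin":-4.6},
    {"travel":[3.48,0.15,0.4],"spin":-5.75},
    {"travel":[3.48,0.15,0.4],"spin":-6.9},
    {"travel":[3.48,0.15,0.4],"spin":-8.05},
    {"travel":[3.48,0.15,0.4],"spin":-9.2},
  ],
)

```text
time_s: 4.75
eef_pos: [557.6, -252.9, 152.7]
tool_rot: [-2.736, -1.539, 0.001]
force: [-0.8, 0.0, -0.3]
finger_gap: 0.556
grasp_force: 25.0
```

play_rows(
  motion=[
    {"travel":[0,0,0],"spin":-1.15},
    {"travel":[0,0,0],"spin":-2.3},
    {"travel":[0,0,0],"spin":-3.45},
    {"travel":[0,0,0],"spin":-4.6},
    {"travel":[0,0,0],"spin":-5.75},
    {"travel":[0,0,0],"spin":-6.9},
    {"travel":[0,0,0],"spin":-8.05},
    {"travel":[0,0,0],"spin":-9.2},
  ],
)

```text
time_s: 5.42
eef_pos: [557.4, -253.1, 153.0]
tool_rot: [-1.713, -2.632, -0.001]
force: [0.2, 0.6, -1.5]
finger_gap: 0.558
grasp_force: 25.0
```

play_rows(
  motion=[
    {"travel":[0,0,0],"spin":-1.15},
    {"travel":[0,0,0],"spin":-2.3},
    {"travel":[0,0,0],"spin":-3.45},
    {"travel":[0,0,0],"spin":-4.6},
    {"travel":[0,0,0],"spin":-5.75},
    {"travel":[0,0,0],"spin":-6.9},
    {"travel":[0,0,0],"spin":-8.05},
    {"travel":[0,0,0],"spin":-9.2},
  ],
)

```text
time_s: 6.08
eef_pos: [557.4, -253.1, 153.0]
tool_rot: [-0.299, -3.126, -0.002]
force: [-0.3, 0.5, -0.9]
finger_gap: 0.556
grasp_force: 25.0
```

```bash
python3 -W ignore -c "
from h import *
go(556,-256.3,60,-177.1)
"
```

```text
t 6.08 pos [ 557.4 -253.1  153. ] th 169.08 q6 -114.0 travel [ 0.016 -0.089  2.325] spin 57.697 F [-0.3  0.5 -0.9] gap 51.7
```

play_rows(
  motion=[
    {"travel":[0.02,-0.09,0.8],"spin":-1.15},
    {"travel":[0.02,-0.09,1.6],"spin":-2.3},
    {"travel":[0.02,-0.09,2.2],"spin":-2.3},
    {"travel":[0.02,-0.09,2.32],"spin":-2.3},
    {"travel":[0.02,-0.09,2.32],"spin":-2.3},
    {"travel":[0.02,-0.09,2.32],"spin":-2.3},
  ],
)

```text
time_s: 6.58
eef_pos: [556.4, -258.1, 61.6]
tool_rot: [-0.067, 3.141, -0.0]
force: [-0.4, -0.2, -0.2]
finger_gap: 0.555
grasp_force: 25.0
```

```bash
python3 -W ignore -c "
from h import *
go(556,-256.3,39,-177.1)
im,d,c=grab('top');W=cloud(d,c)
print(foot(W,im,(552,-257),44,R=100))
go(556,-256.3,39,-177.1)
"
```

```text
t 6.58 pos [ 556.4 -258.1   61.6] th -177.55 q6 -127.8 travel [0.008 0.045 0.564] spin -0.074 F [-0.4 -0.2 -0.2] gap 51.6
{'c': array([ 611.7, -255.7]), 'L': array([20.6, 52.3]), 'head': 92.07, 'zb': nan, 'zu': 81.8, 'n': 168, 'up': np.float64(1.2)}
t 6.63 pos [ 556.9 -258.8   62.5] th -177.56 q6 -127.8 travel [0.021 0.064 0.587] spin -0.076 F [-0.3  0.4 -0.2] gap 51.9
```

play_rows(
  motion=[
    {"travel":[0.0,0.06,0.15],"spin":-0.07},
    {"travel":[0.0,0.06,0.3],"spin":-0.07},
    {"travel":[0.0,0.06,0.45],"spin":-0.07},
    {"travel":[0.0,0.06,0.54],"spin":-0.07},
    {"travel":[0.0,0.06,0.54],"spin":-0.07},
  ],
)

```text
time_s: 7.05
eef_pos: [555.2, -256.5, 38.7]
tool_rot: [0.077, -3.14, -0.001]
force: [0.5, 0.4, -0.8]
finger_gap: 0.556
grasp_force: 25.0
```

```bash
python3 -W ignore -c "
from h import *
go(556.5,-256.3,38.5,-177.1)
"
```

```text
t 7.05 pos [ 555.2 -256.5   38.7] th -177.19 q6 -128.0 travel [-0.032  0.003  0.005] spin -0.015 F [ 0.5  0.4 -0.8] gap 51.7
```

play_rows(
  motion=[
    {"travel":[-0.02,0,0.02],"spin":0},
    {"travel":[-0.02,0,0.03],"spin":0},
    {"travel":[-0.02,0,0.03],"spin":0},
  ],
)

```text
time_s: 7.3
eef_pos: [556.4, -256.7, 38.4]
tool_rot: [-0.077, 3.141, -0.0]
force: [-0.1, 0.2, -0.3]
finger_gap: 0.561
grasp_force: 25.0
```

play_rows(
  motion=[
    {"travel":[0,0,0],"spin":0},
    {"travel":[0,0,0],"spin":0},
    {"travel":[0,0,0],"spin":0},
    {"travel":[0,0,0],"spin":0},
    {"travel":[0,0,0],"spin":0},
    {"travel":[0,0,0],"spin":0},
  ],
  gripper=75,
)

```text
time_s: 7.8
eef_pos: [556.4, -256.6, 38.2]
tool_rot: [-0.077, 3.141, -0.0]
force: [0.7, 0.5, 0.4]
finger_gap: 0.807
grasp_force: 0.0
```

play_rows(
  motion=[
    {"travel":[0,0,-0.4],"spin":0},
    {"travel":[0,0,-1.2],"spin":0},
    {"travel":[0,0,-2.1],"spin":0},
    {"travel":[0,0,-3.0],"spin":0},
    {"travel":[0,0,-3.3],"spin":0},
    {"travel":[0,0,-3.3],"spin":0},
  ],
)

```text
time_s: 8.3
eef_pos: [558.5, -258.0, 174.9]
tool_rot: [-0.078, 3.134, -0.008]
force: [0.1, -0.3, 0.1]
finger_gap: 0.805
grasp_force: 0.0
```

```bash
python3 -W ignore -c "
from h import *
# left: centre (531,275.4) heading -169.6, tool th 10.4
go(527,275,150,10.4)
im,d,c=grab('wrist');W=cloud(d,c);cv2.imwrite('pics/w3.png',im)
m=(W[...,2]>17)&(W[...,2]<47)&(W[...,0]<560)&(W[...,0]>430)&(abs(W[...,1]+258)<60)
for lo,hi in((20,28),(34,39),(39,46)):
  k=m&(W[...,2]>lo)&(W[...,2]<hi)&(im[...,2].astype(int)-im[...,0]>15); print(lo,k.sum(),np.percentile(W[k],[1,50,99],axis=0).round(1).tolist())
"
```

```text
t 8.3 pos [ 558.5 -258.   174.9] th -177.16 q6 -128.0 travel [ 0.131 13.35   0.552] spin -31.261 F [ 0.1 -0.3  0.1] gap 74.9
20 917 [[464.9, -286.4, 22.0], [473.1, -260.7, 23.8], [481.4, -235.2, 25.5]]
34 1 [[480.0, -238.0, 38.6], [480.0, -238.0, 38.6], [480.0, -238.0, 38.6]]
39 5885 [[447.3, -285.4, 40.2], [506.9, -258.8, 42.0], [558.8, -232.6, 43.7]]
```

View pics/w3.png

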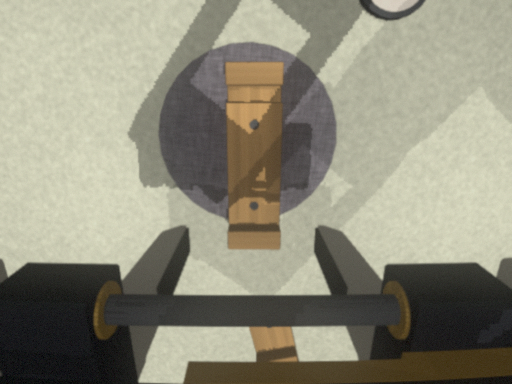

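Wrist view: pile is in line, gap strip (rows 85–102) about 15–16 mm, foot level. Now I go to the left foot.

play_rows(
  motion=[
    {"travel":[0.15,13.35,0.6],"spin":-1.26},
    {"travel":[0.15,13.35,0.6],"spin":-1.26},
    {"travel":[0.15,13.35,0.6],"spin":-1.26},
    {"travel":[0.15,13.35,0.6],"spin":-1.26},
    {"travel":[0.15,13.35,0.6],"spin":-1.26},
    {"travel":[0.15,13.35,0.6],"spin":-1.26},
    {"travel":[0.15,13.35,0.6],"spin":-1.26},
    {"travel":[0.15,13.35,0.6],"spin":-1.26},
  ],
  gripper=85,
)

```text
time_s: 9.02
eef_pos: [534.1, 77.8, 152.8]
tool_rot: [0.283, -3.125, -0.001]
force: [0.6, 0.3, 0.1]
finger_gap: 0.914
grasp_force: 0.0
```

```bash
python3 -W ignore -c "
from h import *
go(526.1,274.5,110,-169.6)
"
```

```text
t 9.02 pos [534.1  77.8 152.8] th -169.63 q6 -103.9 travel [-0.692  4.873  1.072] spin -0.006 F [0.6 0.3 0.1] gap 85.0
```

play_rows(
  motion=[
    {"travel":[-0.6,4.8,1.0],"spin":0},
    {"travel":[-0.6,4.8,1.0],"spin":0},
    {"travel":[-0.6,4.8,1.0],"spin":0},
    {"travel":[-0.6,4.8,1.0],"spin":0},
    {"travel":[-0.6,4.8,1.0],"spin":0},
    {"travel":[-0.6,4.8,1.0],"spin":0},
    {"travel":[-0.6,4.8,1.0],"spin":0},
    {"travel":[-0.6,4.8,1.0],"spin":0},
  ],
)

```text
time_s: 9.68
eef_pos: [524.1, 268.4, 113.5]
tool_rot: [0.285, -3.125, 0.002]
force: [-0.1, -0.3, 0.9]
finger_gap: 0.914
grasp_force: 0.0
```

```bash
cat > m.py <<'E'
from h import *
im,d,c=grab('wrist');W=cloud(d,c);cv2.imwrite('pics/w4.png',im)
m=(np.hypot(W[...,0]-531,W[...,1]-275)<110)&(W[...,2]>12)&(W[...,2]<42)
R=Ro.from_euler('z',-169.6,degrees=True).as_matrix()
U=m&(W[...,2]>30); B=m&(W[...,2]<24)
n,l,s,_=cv2.connectedComponentsWithStats(U.astype(np.uint8)); print(s[1:,4].tolist()); U=l==1+np.argmax(s[1:,4])
for k in(U,B):
    print(k.sum(),cv2.minAreaRect(W[k][:,:2].astype(np.float32)),np.median(W[k],0).round(1))
    Q=(W[k]-[531,275.4,0])@R; print(np.percentile(Q,[1,99],axis=0).round(1).tolist())
go(526.1,274.5,14,-169.6)
E
python3 -W ignore m.py
```

```text
[1825]
1825 ((471.3370056152344, 265.21795654296875), (20.010086059570312, 51.90860366821289), 10.37382698059082) [471. 265.  36.]
[[50.8, -25.9, 33.7], [70.4, 24.8, 37.5]]
7280 ((530.5068969726562, 275.9439392089844), (140.20404052734375, 52.27082443237305), 10.383543968200684) [535.4 277.1  18. ]
[[-67.5, -26.0, 16.1], [47.3, 24.8, 19.7]]
t 9.73 pos [524.6 267.9 114.1] th -169.64 q6 -84.1 travel [-0.071  0.158  2.503] spin -0.007 F [-0.3  0.4  0.5] gap 85.4
```

View pics/w4.png

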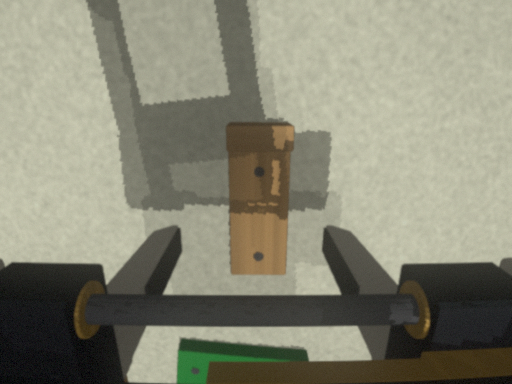

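Left foot fully in view (cols 227–294, rows 123–275), well clear of the green one; centre (530.5, 275.9). Descend and grip.

play_rows(
  motion=[
    {"travel":[-0.06,0.17,0.8],"spin":0},
    {"travel":[-0.06,0.17,1.6],"spin":0},
    {"travel":[-0.06,0.17,2.1],"spin":0},
    {"travel":[-0.06,0.17,2.4],"spin":0},
    {"travel":[-0.06,0.17,2.48],"spin":0},
    {"travel":[-0.06,0.17,2.48],"spin":0},
  ],
)

```text
time_s: 10.23
eef_pos: [526.4, 275.0, 15.6]
tool_rot: [0.282, -3.128, 0.001]
force: [-0.5, 0.4, 0.5]
finger_gap: 0.916
grasp_force: 0.0
```

```bash
python3 -W ignore -c "
from h import *
go(525.6,275,14,-169.6)
"
```

```text
t 10.23 pos [526.4 275.   15.6] th -169.71 q6 -83.5 travel [0.019 0.004 0.04 ] spin -0.018 F [-0.5  0.4  0.5] gap 85.1
```

play_rows(
  motion=[
    {"travel":[0,0,0.03],"spin":0},
    {"travel":[0,0,0.03],"spin":0},
    {"travel":[0,0,0.03],"spin":0},
    {"travel":[0,0,0.03],"spin":0},
    {"travel":[0,0,0.03],"spin":0},
    {"travel":[0,0,0.03],"spin":0},
    {"travel":[0,0,0.03],"spin":0},
    {"travel":[0,0,0.03],"spin":0},
  ],
  gripper=40,
)

```text
time_s: 10.9
eef_pos: [526.6, 276.2, 15.4]
tool_rot: [-0.285, 3.128, 0.0]
force: [-0.7, -0.2, 6.0]
finger_gap: 0.556
grasp_force: 25.0
```

play_rows(
  motion=[
    {"travel":[0,0,0],"spin":0},
    {"travel":[0,0,0],"spin":0},
  ],
)

```text
time_s: 11.07
eef_pos: [526.6, 276.2, 15.5]
tool_rot: [-0.285, 3.128, 0.0]
force: [0.1, -0.8, 5.6]
finger_gap: 0.558
grasp_force: 25.0
```

```bash
python3 -W ignore -c "
from h import *
go(525.6,275,180,-169.6)
print(robot.state()['grasp_force'])
"
```

```text
t 11.07 pos [526.6 276.2  15.5] th -169.6 q6 -83.4 travel [ 0.027 -0.025 -4.114] spin -0.001 F [ 0.1 -0.8  5.6] gap 51.9
25.00048041343689
```

play_rows(
  motion=[
    {"travel":[0,0,-0.5],"spin":0},
    {"travel":[0,0,-1.2],"spin":0},
    {"travel":[0,0,-2.2],"spin":0},
    {"travel":[0,0,-3.2],"spin":0},
    {"travel":[0,0,-4.0],"spin":0},
    {"travel":[0,0,-4.0],"spin":0},
  ],
)

```text
time_s: 11.57
eef_pos: [529.9, 277.5, 182.3]
tool_rot: [-0.284, 3.117, 0.004]
force: [0.8, 0.1, -1.0]
finger_gap: 0.555
grasp_force: 25.0
```

```bash
python3 -W ignore - <<'E'
from h import *
im,d,c=grab('top');W=cloud(d,c);cv2.imwrite('pics/t2.png',cv2.resize(im[150:260,290:430],(700,550)))
b,g,r=[im[...,i].astype(int) for i in range(3)]
m=(np.hypot(W[...,0]-535,W[...,1]+257)<130)&(r-b>25)
for nm,lo,hi,x0,x1 in(("a up+b base",36,47,0,999),("b base",36,47,475,999),("a up",36,47,0,473),("b up",52,66,0,999)):
    k=m&(W[...,2]>lo)&(W[...,2]<hi)&(W[...,0]>x0)&(W[...,0]<x1)
    (x,y),wh,a=cv2.minAreaRect(W[k][:,:2].astype(np.float32)); print(nm,k.sum(),round(x,1),round(y,1),np.round(wh,1),round(a,1),np.median(W[k][:,2]).round(1), np.percentile(W[k][:,0],[0,2,98,100]).round(1))
s=robot.state(); R=Ro.from_rotvec(s['tool_rot']).as_matrix()
im,d,c=grab('wrist');T=(cloud(d,c)-s['eef_pos'])@R
for lo,hi in((-28,-15),(-10,14)):
    k=(T[...,2]>lo)&(T[...,2]<hi)&(T[...,0]>15)&(T[...,0]<90)&(abs(T[...,1])<40)
    print(k.sum(),np.percentile(T[k],[1,50,99],axis=0).round(1).tolist())
go(520,-258,150,-177.1)
E
```

```text
a up+b base 1265 533.2 -257.1 [171.3  51.9] 2.9 40.5 [446.5 450.7 600.6 617.5]
b base 1098 549.8 -256.2 [138.1  51.9] 2.8 40.5 [481.1 483.5 600.7 617.5]
a up 167 456.7 -261.1 [17.8 51.3] 3.1 40.5 [446.5 448.3 465.  466.8]
b up 191 611.6 -253.2 [20.7 51.4] 3.0 58.3 [600.3 601.8 620.9 621.5]
5157 [[46.7, -24.9, -22.0], [57.1, 0.5, -20.5], [66.4, 25.6, -17.6]]
5105 [[15.3, -25.0, -9.1], [30.3, 0.5, -2.6], [66.5, 25.6, 10.1]]
t 11.67 pos [526.8 276.4 175.8] th -169.61 q6 -83.4 travel [  2.578 -13.111   0.634] spin 1.249 F [-0.3  0.3 -2.5] gap 51.7
```

View pics/t2.png

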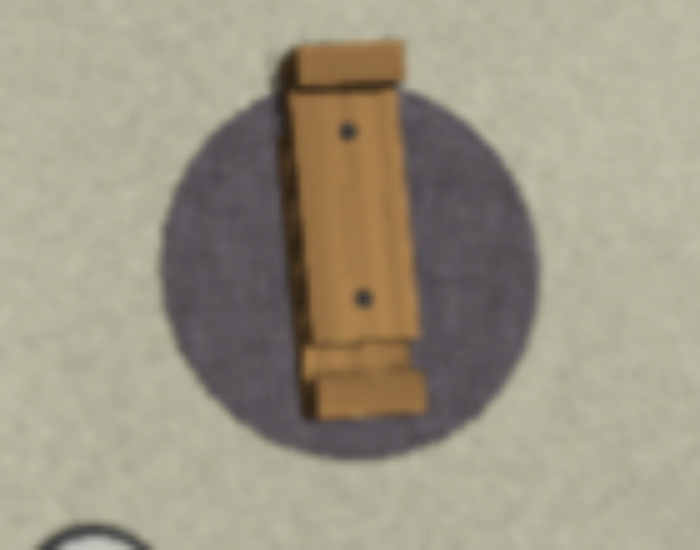

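Pile: b aligned and gap about 15 mm (foot_a upstand at (365,393), b's plain edge at row 340). Now I carry the second foot over.

play_rows(
  motion=[
    {"travel":[2.78,-13.1,0.6],"spin":1.25},
    {"travel":[2.78,-13.1,0.6],"spin":1.25},
    {"travel":[2.78,-13.1,0.6],"spin":1.25},
    {"travel":[2.78,-13.1,0.6],"spin":1.25},
    {"travel":[2.78,-13.1,0.6],"spin":1.25},
    {"travel":[2.78,-13.1,0.6],"spin":1.25},
    {"travel":[2.78,-13.1,0.6],"spin":1.25},
    {"travel":[2.78,-13.1,0.6],"spin":1.25},
  ],
)

```text
time_s: 12.33
eef_pos: [514.9, -58.0, 157.2]
tool_rot: [0.079, -3.136, -0.003]
force: [0.7, 0.4, -0.7]
finger_gap: 0.56
grasp_force: 25.0
```

```bash
python3 -W ignore -c "
from h import *
go(513.1,-258.6,130,-177.1)
"
```

```text
t 12.33 pos [514.9 -58.  157.2] th -177.11 q6 -111.7 travel [ 0.295 -5.007  0.672] spin -0.001 F [ 0.7  0.4 -0.7] gap 52.0
```

play_rows(
  motion=[
    {"travel":[0.25,-4.8,0.6],"spin":0},
    {"travel":[0.25,-4.8,0.6],"spin":0},
    {"travel":[0.25,-4.8,0.6],"spin":0},
    {"travel":[0.25,-4.8,0.6],"spin":0},
    {"travel":[0.25,-4.8,0.6],"spin":0},
    {"travel":[0.25,-4.8,0.6],"spin":0},
    {"travel":[0.25,-4.8,0.6],"spin":0},
    {"travel":[0.25,-4.8,0.6],"spin":0},
  ],
)

```text
time_s: 13.0
eef_pos: [515.4, -247.7, 133.8]
tool_rot: [0.078, -3.137, -0.005]
force: [-0.3, 0.7, -1.8]
finger_gap: 0.558
grasp_force: 25.0
```

```bash
python3 -W ignore -c "
from h import *
go(513.1,-258.6,80,-177.1)
"
```

```text
t 13.0 pos [ 515.4 -247.7  133.8] th -177.15 q6 -129.7 travel [ 0.068 -0.274  1.343] spin -0.008 F [-0.3  0.7 -1.8] gap 51.9
```

play_rows(
  motion=[
    {"travel":[0.07,-0.27,0.3],"spin":0},
    {"travel":[0.07,-0.27,0.8],"spin":0},
    {"travel":[0.07,-0.27,1.2],"spin":0},
    {"travel":[0.07,-0.27,1.34],"spin":0},
    {"travel":[0.07,-0.27,1.34],"spin":0},
    {"travel":[0.07,-0.27,1.34],"spin":0},
  ],
)

```text
time_s: 13.5
eef_pos: [514.4, -259.3, 82.1]
tool_rot: [0.081, -3.14, -0.001]
force: [-0.1, -0.7, -0.2]
finger_gap: 0.559
grasp_force: 25.0
```

```bash
python3 -W ignore -c "
from h import *
im,d,c=grab('top');W=cloud(d,c)
m=(np.hypot(W[...,0]-455,W[...,1]+260)<60)&(W[...,2]>92)&(W[...,2]<106)
n,l,s,_=cv2.connectedComponentsWithStats(m.astype(np.uint8)); print(s[1:,4])
for i in range(1,n):
  if s[i,4]>60: print(cv2.minAreaRect(W[l==i][:,:2].astype(np.float32)))
go(513.1,-258.6,58,-177.1)
"
```

```text
[42]
t 13.55 pos [ 514.9 -259.8   82.8] th -177.06 q6 -130.8 travel [0.044 0.032 0.621] spin 0.007 F [-0.3  0.2 -1.5] gap 52.0
```

play_rows(
  motion=[
    {"travel":[0.03,0.03,0.2],"spin":0},
    {"travel":[0.03,0.03,0.4],"spin":0},
    {"travel":[0.03,0.03,0.52],"spin":0},
    {"travel":[0.03,0.03,0.58],"spin":0},
    {"travel":[0.03,0.03,0.58],"spin":0},
    {"travel":[0.03,0.03,0.58],"spin":0},
  ],
)

```text
time_s: 14.05
eef_pos: [513.1, -258.8, 58.9]
tool_rot: [0.079, -3.14, -0.0]
force: [0.1, -0.8, -1.0]
finger_gap: 0.558
grasp_force: 25.0
```

```bash
python3 -W ignore -c "
from h import *
go(513.1,-258.6,57.4,-177.1)
"
```

```text
t 14.05 pos [ 513.1 -258.8   58.9] th -177.12 q6 -130.8 travel [0.    0.005 0.038] spin -0.003 F [ 0.1 -0.8 -1. ] gap 51.9
```

play_rows(
  motion=[
    {"travel":[0,0,0.02],"spin":0},
    {"travel":[0,0,0.03],"spin":0},
    {"travel":[0,0,0.04],"spin":0},
    {"travel":[0,0,0.04],"spin":0},
  ],
)

```text
time_s: 14.38
eef_pos: [513.2, -258.8, 57.6]
tool_rot: [-0.079, 3.14, -0.0]
force: [0.4, -0.1, -0.9]
finger_gap: 0.554
grasp_force: 25.0
```

```bash
python3 -W ignore -c "
from h import *
go(513.1,-258.6,57.4,-177.1)
"
```

```text
t 14.38 pos [ 513.2 -258.8   57.6] th -177.11 q6 -130.8 travel [0.003 0.006 0.005] spin -0.002 F [ 0.4 -0.1 -0.9] gap 51.5
```

play_rows(
  motion=[
    {"travel":[0,0,0.02],"spin":0},
    {"travel":[0,0,0.02],"spin":0},
    {"travel":[0,0,0.02],"spin":0},
  ],
)

```text
time_s: 14.63
eef_pos: [513.3, -258.9, 57.5]
tool_rot: [-0.079, 3.14, -0.001]
force: [-1.7, 1.5, 5.6]
finger_gap: 0.557
grasp_force: 25.0
```

play_rows(
  motion=[
    {"travel":[0,0,0],"spin":0},
    {"travel":[0,0,0],"spin":0},
    {"travel":[0,0,0],"spin":0},
    {"travel":[0,0,0],"spin":0},
    {"travel":[0,0,0],"spin":0},
    {"travel":[0,0,0],"spin":0},
  ],
  gripper=75,
)

```text
time_s: 15.13
eef_pos: [513.2, -258.8, 56.6]
tool_rot: [0.079, -3.14, -0.0]
force: [-0.4, 0.7, -0.1]
finger_gap: 0.803
grasp_force: 0.0
```

play_rows(
  motion=[
    {"travel":[0,0,-0.4],"spin":0},
    {"travel":[0,0,-1.2],"spin":0},
    {"travel":[0,0,-2.1],"spin":0},
    {"travel":[0,0,-3.0],"spin":0},
    {"travel":[0,0,-3.3],"spin":0},
    {"travel":[0,0,-3.3],"spin":0},
  ],
)

```text
time_s: 15.63
eef_pos: [515.2, -260.2, 193.1]
tool_rot: [-0.079, 3.134, -0.008]
force: [0.2, -0.9, -0.0]
finger_gap: 0.808
grasp_force: 0.0
```

play_rows(
  motion=[
    {"travel":[0,5,0],"spin":0},
    {"travel":[0,5,0],"spin":0},
    {"travel":[0,5,0],"spin":0},
    {"travel":[0,5,0],"spin":0},
    {"travel":[0,5,0],"spin":0},
    {"travel":[0,5,0],"spin":0},
    {"travel":[0,5,0],"spin":0},
    {"travel":[0,5,0],"spin":0},
  ],
)

```text
time_s: 16.3
eef_pos: [502.8, -59.2, 187.7]
tool_rot: [0.08, -3.139, 0.0]
force: [0.2, -0.2, 0.2]
finger_gap: 0.805
grasp_force: 0.0
```

```bash
python3 -W ignore - <<'E'
from h import *
im,d,c=grab('top');W=cloud(d,c)
b,g,r=[im[...,i].astype(int) for i in range(3)]
m=(np.hypot(W[...,0]-535,W[...,1]+257)<130)&(r-b>25)
for nm,lo,hi,x0,x1 in(("b base visible",34,46,0,999),("c base",52,65,0,589),("b up",52,66,592,999),("c up",70,84,0,999)):
    k=m&(W[...,2]>lo)&(W[...,2]<hi)&(W[...,0]>x0)&(W[...,0]<x1)
    if k.sum()<5: print(nm,k.sum());continue
    (x,y),wh,a=cv2.minAreaRect(W[k][:,:2].astype(np.float32)); print(nm,k.sum(),round(x,1),round(y,1),np.round(wh,1),round(a,1),np.median(W[k][:,2]).round(1),np.percentile(W[k][:,0],[0,2,98,100]).round(1))
    q=W[k]; A=np.c_[q[:,:2]-q[:,:2].mean(0),np.ones(len(q))]; print("  tilt deg",np.degrees(np.linalg.lstsq(A,q[:,2],rcond=None)[0][:2]).round(2))
s,_,_=grab('side')
cv2.imwrite('pics/end.png',np.hstack([cv2.resize(im[150:260,290:430],(400,314)),cv2.resize(s[100:210,215:355],(400,314))]))
go(0,0,0,0)
E
```

```text
b base visible 0
c base 0
b up 0
c up 8 455.5 -286.0 [ 2.3 11.1] 89.2 76.2 [449.9 450.2 460.8 461.1]
  tilt deg [  8.75 -14.36]
t 16.4 pos [503.1 -60.2 188. ] th -177.19 q6 -112.2 travel [12.484  2.122  4.713] spin -29.531 F [ 0.1 -0.1 -0.3] gap 74.9
```

View pics/end.png

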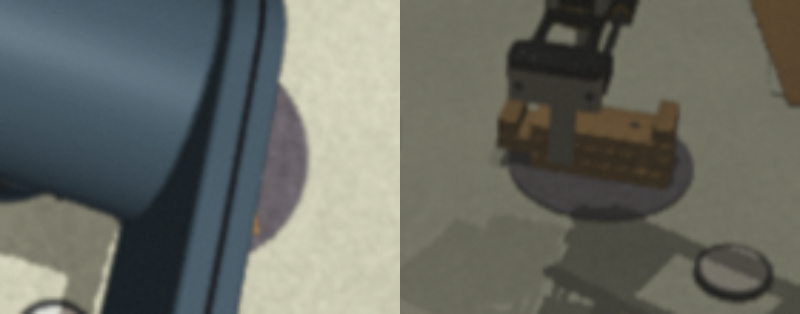

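Side crop shows the three-high pile, with b's upstand at (512,125) and c's at (665,130); the arm blocks the top view. I move it further aside.

play_rows(
  motion=[
    {"travel":[0,7,0],"spin":0},
    {"travel":[0,7,0],"spin":0},
    {"travel":[0,7,0],"spin":0},
    {"travel":[0,7,0],"spin":0},
    {"travel":[0,7,0],"spin":0},
    {"travel":[0,7,0],"spin":0},
    {"travel":[0,7,0],"spin":0},
    {"travel":[0,7,0],"spin":0},
  ],
)

```text
time_s: 17.07
eef_pos: [489.1, 224.4, 188.4]
tool_rot: [0.083, -3.14, -0.003]
force: [-0.7, -0.7, 0.2]
finger_gap: 0.81
grasp_force: 0.0
```

```bash
python3 -W ignore - <<'E'
from h import *
im,d,c=grab('top');W=cloud(d,c)
b,g,r=[im[...,i].astype(int) for i in range(3)]
m=(np.hypot(W[...,0]-535,W[...,1]+257)<130)&(r-b>25)
for nm,lo,hi,x0,x1 in(("b base visible",34,46,0,999),("c base",52,65,0,592),("b up",52,66,596,999),("c up",70,84,0,999)):
    k=m&(W[...,2]>lo)&(W[...,2]<hi)&(W[...,0]>x0)&(W[...,0]<x1)
    if k.sum()<5: print(nm,k.sum());continue
    (x,y),wh,a=cv2.minAreaRect(W[k][:,:2].astype(np.float32)); print(nm,k.sum(),round(x,1),round(y,1),np.round(wh,1),round(a,1),np.median(W[k][:,2]).round(1),np.percentile(W[k][:,0],[0,2,98,100]).round(1))
    q=W[k]; A=np.c_[q[:,:2]-q[:,:2].mean(0),np.ones(len(q))]; print("  tilt deg",np.degrees(np.linalg.lstsq(A,q[:,2],rcond=None)[0][:2]).round(2))
s,_,_=grab('side')
cv2.imwrite('pics/end2.png',np.hstack([cv2.resize(im[150:260,290:430],(400,314)),cv2.resize(s[100:210,215:355],(400,314))]))
go(0,0,0,0)
E
```

```text
b base visible 208 533.0 -256.2 [171.1  50.6] 2.5 40.4 [446.5 448.8 607.7 617.3]
  tilt deg [-0.31 -1.44]
c base 1155 518.5 -257.8 [137.2  51.4] 3.1 58.5 [448.6 466.8 585.  587.8]
  tilt deg [-0.01 -0.55]
b up 192 611.5 -254.1 [20.5 52.8] 3.6 58.5 [599.7 601.5 621.  621.4]
  tilt deg [3.87 0.27]
c up 189 457.9 -261.4 [18.5 52.4] 3.0 76.5 [448.2 448.3 467.8 468. ]
  tilt deg [ 0.19 -0.6 ]
t 17.17 pos [489.4 220.4 188.2] th -177.05 q6 -80.6 travel [12.5   -4.871  4.715] spin -29.509 F [-0.2 -0.  -0.5] gap 74.8
```

View pics/end2.png

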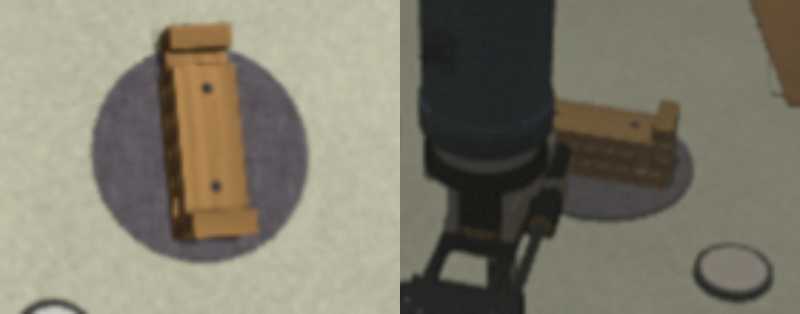

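The pile is level (58.5 mm flat heights, under 1° tilt), in line within 1 mm, and the second gap is about 14 mm. I'm handing it in.

```bash
python3 -c "
from cell import robot
print(robot.sign_off())"
```

```text
the job is handed in; nothing more can be done
None
```

I piled both loose feet on foot_a, each turned end for end, with gaps of about 15 and 14 mm, level and in line to about 1 mm. I handed the job in at about 17 s; the jar, T-shaped foot and spacer were left alone, and no verdict came back.

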